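# Click on the inspection lamp against the bench block

### The arm

A 7-joint arm with a two-finger parallel gripper is mounted at the origin on the work surface. World frame = base frame: x ahead of the robot, y to its left, z up, the work surface at z = 0. Lengths are in m, angles in rad, forces in N, time in s.
With the tool pointing down it reaches from about 0.4 to 0.9 m from the base axis. Payload 5.6 kg.
Tool frame: the origin (TCP) lies midway between the tips of the shut fingers; the grasp point (between the pads) lies 19 mm behind it; y points along the fingers, z is the direction in which the jaws open and shut, and the axes are right-handed (so a half turn about y gives the same grasp; the last joint's range is limited). The gripper opens to 92 mm and grips with 3 to 60 N. Pads are 20 mm wide; open, the fingers measure 128 mm over their backs; the gripper's body (75 mm by 189 mm) begins 69 mm behind the grasp point.
Start: joints at [-1.383, 0.468, -0.012, 1.603, 0.006, 1.071, -0.056], TCP at [0.149, 0.633, 0.177] pointing down, gripper open.
Joint ranges: [-2.53, 2.53], [-0.31, 2.02], [-1.57, 1.55], [0.28, 2.44], [-1.29, 4.43], [0.15, 1.84], [-2.92, 2.92]. Speed limits (rad/s): [2.57, 2.57, 3.14, 3.14, 3.14, 3.14, 3.14].

### API

Orientations are given as a unit quaternion [w, x, y, z].
In Python, from station import env, get_image gives the robot as it stands. The module is installed in compiled form; this text tells all that it offers.
- The arm moves only by the shell command python3 -m jog 'ROWS' [FORCE]. ROWS is JSON, a list of rows, each an object with "slide": the shift along the world's x, y, z in m, a list of three; "rotation": the turn, a rotation vector about the world's x, y, z in degrees, a list of three; "hand": the opening, from 0 (shut) to 1 (fully open). In form: [{"slide": [tx, ty, tz], "rotation": [rx, ry, rz], "hand": hand}, ...]. A call has 1 to 12 rows; each row shifts and turns the commanded pose from where the row before left it; what a row does not reach is not made up. A row lasts 1/12 s, in which the tool goes at most 41.7 mm and 7.16 degrees, less where a joint would pass 70% of its speed; a pose out of reach is approached as far as the arm can. A call with a gripper value outside its range is refused whole. The fingers move at their own pace and stop on an object; FORCE is the grip in N (left out, the last holds). Time passes only in rows, so rows that do not move let the fingers close. It gives the time, the measured TCP pose, the force and the opening at its end, in the units of the state.
- env.read_state(): the state, without advancing time (a new reading comes with each control period).
- get_image(name): name is "side" or "top"; returns a dict with "img" (400x640x3 uint8, red, green, blue), "fx", "fy", "cx", "cy" (pixels), "dist_coeffs" ([k1, k2, p1, p2, k3] as OpenCV has them; the pictures are not rectified), "eye" and "attitude" of the camera in the world. Camera axes: x right, y up, looking along -z (the intrinsics and any distortion apply to the point x, -y, -z); pixel columns grow to the right and rows downward; lengths in m; the calibration is good to about 2 mm. A picture is of the moment at which its call begins. There is no depth.
- env.finish_job(): hands the job in, once; it reports no verdict.
The state is a dict: "time_s": time; "joints": joint angles; "dq": joint speeds; "tau": joint torques, N m; "ee_pos": TCP position; "tool_rot": TCP orientation; "force": force on the tool from outside, world axes, zero at the start; "moment": the same for the moment, N m; "grip_width": finger opening in m.
Only numpy, scipy, OpenCV 4.12 (cv2) and the standard library are available. Lean on these libraries where they do the work, as an engineer would, in place of code of your own. Each camera call takes 0.05 s, during which the arm holds its last target.

### The job

On the jeweller's bench, take the little aluminium inspection lamp (the one with the flared head) out of its wooden rest and push its tail switch fully home against the top of the steel bench block, keeping hold of the lamp while you press. Leave the lamp standing upright on the block with the switch in, and leave the other tool standing in its own rest.

Things in the scene. Friction and masses are not known exactly. Their poses are not given: they have to be found in the camera images.
- lamp_mid (a point): Upright aluminium torch, 100 mm tall, 90-160 g: foot disc 36 mm across, 10 high; barrel 28 across, 68 long (grip here, any yaw); flared head 36 across, 22 high, glass lens on top. Point on its axis, 50 mm above the foot's underside; z to the lens. Foot sits on a fixed wooden rest (80 x 80, 45 high), the switch hanging in its 24 mm hole: lift it 15 mm or more before moving sideways.
- lamp_switch (a joint): The lamp's tail switch: black rubber button 16 mm across, under the foot, moving along the lamp's axis. Value in m: 0 = off, sticking out 10 mm below the foot; 0.010 = fully home, flush with the foot's underside. It takes about 5 N all the way and stays where it is pushed; the lamp's weight alone does not push it in.
- block_top (a point): Centre of the top face of the steel bench block: a plain square steel slab 100 x 100 mm, 25 mm high, fixed to the bench, top level. x and y run along its sides, z up. The position and yaw vary.
- tube_mid (a point): The other tool, to be left alone: a slimmer straight drill-bit tube, 85 mm tall, 24 mm across, 34 mm foot disc, no flared head, rounded brass cap; it stands in a second wooden rest like the lamp's. Point on its axis, 42.5 mm above its underside.
There are look-alikes about, which are no part of the job. What is shaped like the part that bears tube_mid but green is not meant. Leave any green look-alike of the part that bears lamp_mid alone.

How it is judged:
On the way, in this order (a step that is already met when the one before it is completed fails the run):
1. the lamp, its switch still out, is held upright over the bench block (contact force between the fingers and lamp above 1 N and horizontal distance between lamp_mid and block_top below 0.06 m and angle between lamp_mid's own z axis and vertical below 0.25 rad and value of joint lamp_switch below 0.004 m), for 0.1 s.
2. the switch is pushed home against the block while the lamp is still held (contact force between the fingers and lamp above 1 N and value of joint lamp_switch above 0.008 m and contact force between lamp and block above 0.5 N), for 0.1 s.
At the end, for the whole second after the job is handed in: The lamp stands still on the bench block, released, within 10 degrees of upright, its axis within 60 mm of the block's centre, with the switch in by more than 8 of its 10 mm; the drill-bit tube still stands in its rest, within 20 mm of where it was and 10 degrees of upright (value of joint lamp_switch above 0.008 m and angle between each of lamp_mid, tube_mid's own z axis and vertical below 0.17 rad and horizontal distance between lamp_mid and block_top below 0.06 m and z of lamp_mid in the frame of block_top between 0.045 and 0.055 m and linear speed of lamp below 0.02 m/s and distance of tube_mid from where it was at the start of the episode below 0.02 m); the robot touches nothing.
It fails at once if the other tool is knocked over or lifted out of its rest (angle between tube_mid's own z axis and vertical above 0.5 rad or distance of tube_mid from where it was at the start of the episode above 0.04 m).
It also fails if it takes over 40 s, if anything falls off the work surface, if the arm or the gripper's body presses on something with over 40 N, if the wrist force passes 120 N, or if a joint passes its speed limit or range.

## Working session

There is one attempt and no reset: what is moved stays moved. The work goes in short steps, Python scripts to look and compute and a shell command to move; the robot and the scene stay as the last step left them, time stands still between calls to the robot, and variables do not carry over. Pictures are saved under pics/ and viewed, and the job is handed in when it is done.

```bash
mkdir -p pics
python3 - <<'E'
from station import env,get_image
import cv2
for n in("side","top"):
    d=get_image(n); cv2.imwrite(f"pics/{n}0.png",d["img"][:,:,::-1])
    print(n,{k:v for k,v in d.items() if k!="img"})
print(env.read_state())
E
```

```text
side {'fx': 397.53843654535007, 'fy': 397.53843654535007, 'cx': 325.7015731125661, 'cy': 200.48823121418087, 'dist_coeffs': array([-0.01707559,  0.        ,  0.        ,  0.        ,  0.        ]), 'eye': array([ 0.43564319, -0.51025581,  0.71190696]), 'attitude': array([ 0.93182367,  0.34837206, -0.03864671, -0.09406373])}
top {'fx': 476.4214230319609, 'fy': 476.4214230319609, 'cx': 321.6930671632123, 'cy': 195.46925461021993, 'dist_coeffs': array([-0.13903215,  0.        ,  0.        ,  0.        ,  0.        ]), 'eye': array([0.31906149, 0.01192857, 1.09996561]), 'attitude': array([ 0.72538718,  0.08361823, -0.07993046, -0.67855181])}
{'time_s': 0.1, 'joints': array([-1.38301395,  0.46828312, -0.01159826,  1.60351829,  0.00600742,
        1.07139337, -0.05630047]), 'dq': array([ 4.28559859e-04, -1.13694733e-03,  9.04655623e-04, -1.78237123e-03,
       -1.32671443e-03,  1.40246422e-03,  9.45004824e-05]), 'tau': array([ 5.12907100e-04, -5.21641552e+01, -1.28414441e-02, -2.44364673e+01,
       -5.67691040e-02,  1.40178477e-02,  6.48458422e-05]), 'ee_pos': array([0.14862357, 0.63218905, 0.17644502]), 'tool_rot': array([-0.70184755,  0.70295547, -0.08145654,  0.0814153 ]), 'force': array([ 0.13877815, -0.30677625,  0.02007076]), 'moment': array([ 0.05775229, -0.01319124,  0.01465186]), 'grip_width': 0.09186324554083368}
```

View pics/side0.png

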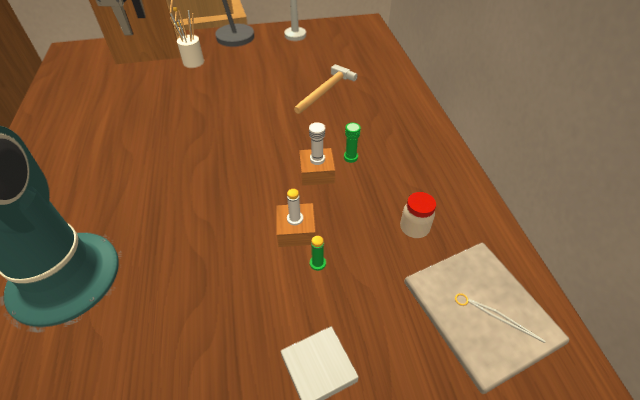

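View pics/top0.png

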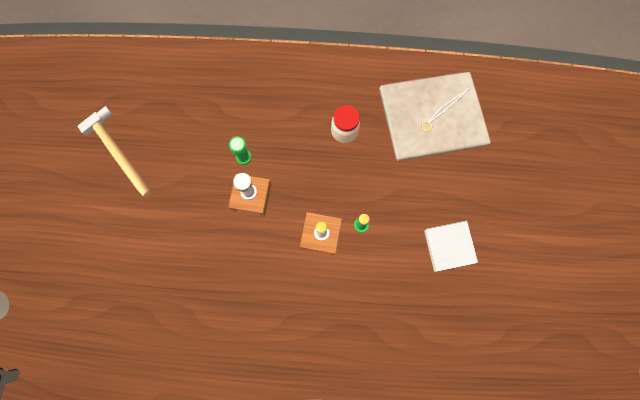

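Candidates: in the side view, the silver flared lamp is at (317,143), its green look-alike at (352,142), the silver brass-capped tube at (294,207) and the green tube at (317,253). In the top view, the block is either the pale slab at (451,246) or the tan slab with tweezers at (435,115). I'd choose the silver flared lamp and the ~100 mm pale slab. Close crops will check that.

```bash
cat > h.py <<'E'
import numpy as np,cv2
from scipy.spatial.transform import Rotation as R
from scipy.optimize import least_squares
F=np.diag([1,-1,-1.])
def cam(d):
    q=d["attitude"]; Rwc=R.from_quat([q[1],q[2],q[3],q[0]]).as_matrix()@F
    K=np.array([[d["fx"],0,d["cx"]],[0,d["fy"],d["cy"]],[0,0,1]])
    return Rwc,np.array(d["eye"]),K,np.array(d["dist_coeffs"])
def proj(d,P):
    Rw,e,K,D=cam(d); P=np.atleast_2d(P).astype(float)
    return cv2.projectPoints(P,cv2.Rodrigues(Rw.T)[0],-Rw.T@e,K,D)[0][:,0]
def onz(d,uv,z):
    Rw,e,K,D=cam(d); n=cv2.undistortPoints(np.array([[uv]],float),K,D)[0,0]
    r=Rw@np.array([n[0],n[1],1]); return e+r*(z-e[2])/r[2]
E
python3 - <<'E'
import cv2
s=cv2.imread("pics/side0.png");t=cv2.imread("pics/top0.png")
def c(im,x,y,w,h,k): return cv2.resize(im[y:y+h,x:x+w],None,fx=k,fy=k,interpolation=cv2.INTER_CUBIC)
a=c(s,280,110,100,72,4);b=c(t,210,130,100,90,4)
cc=c(s,265,310,100,90,4);dd=c(t,410,205,100,90,4)
import numpy as np
pad=lambda i:cv2.copyMakeBorder(i,0,300-i.shape[0],0,0,cv2.BORDER_CONSTANT) if i.shape[0]<300 else i[:300]
cv2.imwrite("pics/c0.png",np.vstack([np.hstack([pad(a),pad(b)]),np.hstack([pad(cc),pad(dd)])]))
E
```

```text
(no output)
```

View pics/c0.png

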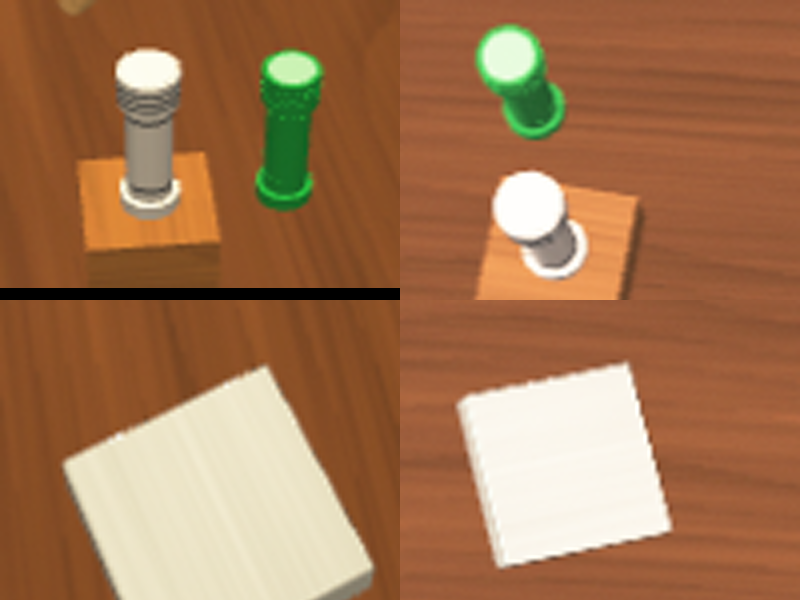

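The crops show the silver flared lamp in a wooden rest, with the green one free-standing beside it. The pale slab is square and plain. Next I'll triangulate and check its size.

Run:
```python
from h import *
from station import env,get_image
import json
s=get_image("side");t=get_image("top")
print("lens",onz(s,(317,127.25),.145),onz(t,(242.25,181.5),.145))
print("foot",onz(s,(317.5,158),.055),onz(t,(248.5,191.75),.055))
tl=[onz(t,(410+a/4,205+b/4),.025) for a,b in((68,99),(228,63),(271,230),(104,265))]
P=np.array(tl);print(P.round(4),P.mean(0),[np.linalg.norm(P[i]-P[i-1]) for i in range(4)])
sl=np.array([onz(s,(265+a/4,310+b/4),.025) for a,b in((64,163),(267,67),(372,266))]);print(sl.round(4),(sl[0]+sl[2])/2, np.linalg.norm(sl[0]-sl[1]),np.linalg.norm(sl[2]-sl[1]))
print("tube cap",onz(s,(293,193.5),.125),onz(t,(321,227),.125))
print("jar",onz(t,(346,118),.06),"green lamp",onz(t,(240,145),.1),onz(t,(244,158),0.01))
print("green tube",onz(t,(361.5,225.5),0.005),onz(s,(318,264),.005))
st=env.read_state();q=st["tool_rot"];print(R.from_quat([q[1],q[2],q[3],q[0]]).as_matrix().round(3))
```

```text
lens [0.56404556 0.1902984  0.145     ] [0.56293401 0.1914945  0.145     ]
foot [0.56353701 0.18598141 0.055     ] [0.56295016 0.19165787 0.055     ]
[[ 0.5079 -0.2207  0.025 ]
 [ 0.5349 -0.3147  0.025 ]
 [ 0.4393 -0.3403  0.025 ]
 [ 0.4141 -0.2435  0.025 ]] [ 0.47403066 -0.27981037  0.025     ] [np.float64(0.09655177225318659), np.float64(0.09773119344011887), np.float64(0.09900303854268093), np.float64(0.10004135035083724)]
[[ 0.4157 -0.2472  0.025 ]
 [ 0.5107 -0.2224  0.025 ]
 [ 0.5352 -0.3152  0.025 ]] [ 0.47545729 -0.28117474  0.025     ] 0.09816989207700995 0.09595346378665473
tube cap [0.4827063  0.02006211 0.125     ] [0.48184541 0.02176759 0.125     ]
jar [ 0.75410809 -0.01879573  0.06      ] green lamp [0.65771438 0.21404835 0.1       ] [0.6559135  0.21891958 0.01      ]
green tube [ 0.51164539 -0.07097849  0.005     ] [ 0.51368112 -0.07617822  0.005     ]
[[ 0.973 -0.     0.229]
 [-0.229 -0.001  0.973]
 [ 0.    -1.    -0.001]]
```

The lamp is at about (0.5635, 0.1905) and the block centre at about (0.4745, -0.280). The slab's sides come out at ~98 mm, which fits the block. I'll approach high.

```bash
python3 -m jog '[{"slide":[0.015,-0.016,0.02],"rotation":[0,0,0],"hand":1},{"slide":[0.025,-0.026,0.015],"rotation":[0,0,0],"hand":1},{"slide":[0.025,-0.026,0.0],"rotation":[0,0,0],"hand":1},{"slide":[0.025,-0.026,0.0],"rotation":[0,0,0],"hand":1},{"slide":[0.025,-0.026,0.0],"rotation":[0,0,0],"hand":1},{"slide":[0.025,-0.026,0.0],"rotation":[0,0,0],"hand":1},{"slide":[0.025,-0.026,0.0],"rotation":[0,0,0],"hand":1},{"slide":[0.025,-0.026,0.0],"rotation":[0,0,0],"hand":1},{"slide":[0.025,-0.026,0.0],"rotation":[0,0,0],"hand":1},{"slide":[0.025,-0.026,0.0],"rotation":[0,0,0],"hand":1},{"slide":[0.02,-0.02,0.0],"rotation":[0,0,0],"hand":1},{"slide":[0,0,0],"rotation":[0,0,0],"hand":1}]' 20
```

```text
time_s: 1.2
ee_pos: [0.4138, 0.3569, 0.2125]
tool_rot: [-0.701, 0.703, -0.084, 0.086]
force: [-0.1, -0.9, -0.3]
grip_width: 0.092
```

```bash
python3 -m jog '[{"slide":[0.015,-0.0165,0],"rotation":[0,0,0],"hand":1},{"slide":[0.025,-0.028,0.0],"rotation":[0,0,0],"hand":1},{"slide":[0.025,-0.028,0.0],"rotation":[0,0,0],"hand":1},{"slide":[0.025,-0.028,0.0],"rotation":[0,0,0],"hand":1},{"slide":[0.025,-0.028,0.0],"rotation":[0,0,0],"hand":1},{"slide":[0.02,-0.022,0.0],"rotation":[0,0,0],"hand":1},{"slide":[0.015,-0.016,0],"rotation":[0,0,0],"hand":1},{"slide":[0,0,0],"rotation":[0,0,0],"hand":1},{"slide":[0,0,0],"rotation":[0,0,0],"hand":1}]'
python3 - <<'E'
from h import *
from station import env,get_image
print(env.read_state())
a=get_image("side");b=get_image("top")
cv2.imwrite("pics/a1.png",np.hstack([cv2.resize(d["img"][y:y+150,x:x+130,::-1],None,fx=3,fy=3,interpolation=2) for d,x,y in((a,255,50),(b,180,110))]))
E
```

```text
time_s: 1.95
ee_pos: [0.559, 0.1955, 0.2119]
tool_rot: [-0.702, 0.702, -0.082, 0.082]
force: [-0.6, 0.7, 0.2]
grip_width: 0.0918
{'time_s': 1.95, 'joints': array([-0.59265088,  0.33662889,  0.25293865,  1.72706143, -0.09330814,
        1.0902913 ,  1.02748704]), 'dq': array([-0.0336613 , -0.01023022, -0.0381559 ,  0.01157615, -0.00747671,
        0.00156536, -0.00533501]), 'tau': array([ 1.75599117e+00, -4.37558377e+01,  3.75962868e+00, -2.47847074e+01,
        1.57522419e-01,  2.89099786e-02,  6.81411219e-02]), 'ee_pos': array([0.55896752, 0.19550645, 0.21189982]), 'tool_rot': array([-0.70218928,  0.70241889, -0.08247024,  0.08207666]), 'force': array([-0.62329826,  0.67307246,  0.15673277]), 'moment': array([0.10990459, 0.02181061, 0.02494967]), 'grip_width': 0.09180070841753347}
```

View pics/a1.png

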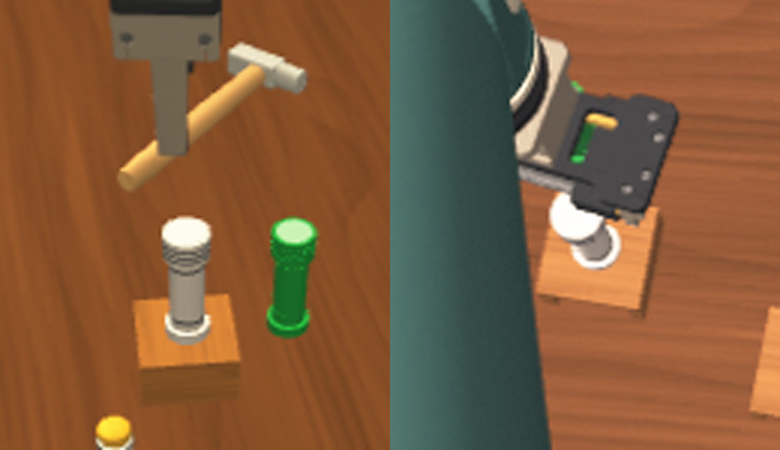

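The lamp lies between the jaws, with the fingers still above it and about 5 mm of correction left. I'll centre and descend.

```bash
python3 -m jog '[{"slide":[0.0045,-0.005,0],"rotation":[0,0,0],"hand":1},{"slide":[0,0,-0.01],"rotation":[0,0,0],"hand":1},{"slide":[0,0,-0.02],"rotation":[0,0,0],"hand":1},{"slide":[0,0,-0.02],"rotation":[0,0,0],"hand":1},{"slide":[0,0,-0.02],"rotation":[0,0,0],"hand":1},{"slide":[0,0,-0.02],"rotation":[0,0,0],"hand":1},{"slide":[0,0,-0.02],"rotation":[0,0,0],"hand":1},{"slide":[0,0,-0.016],"rotation":[0,0,0],"hand":1},{"slide":[0,0,-0.01],"rotation":[0,0,0],"hand":1},{"slide":[0,0,0],"rotation":[0,0,0],"hand":1},{"slide":[0,0,0],"rotation":[0,0,0],"hand":1}]'
python3 - <<'E'
from h import *
from station import env,get_image
a=get_image("side");b=get_image("top")
cv2.imwrite("pics/a2.png",np.hstack([cv2.resize(d["img"][y:y+150,x:x+130,::-1],None,fx=3,fy=3,interpolation=2) for d,x,y in((a,255,50),(b,180,110))]))
E
```

```text
time_s: 2.97
ee_pos: [0.5629, 0.1914, 0.076]
tool_rot: [-0.702, 0.703, -0.081, 0.081]
force: [0.2, 0.6, 0.2]
grip_width: 0.0918
```

View pics/a2.png

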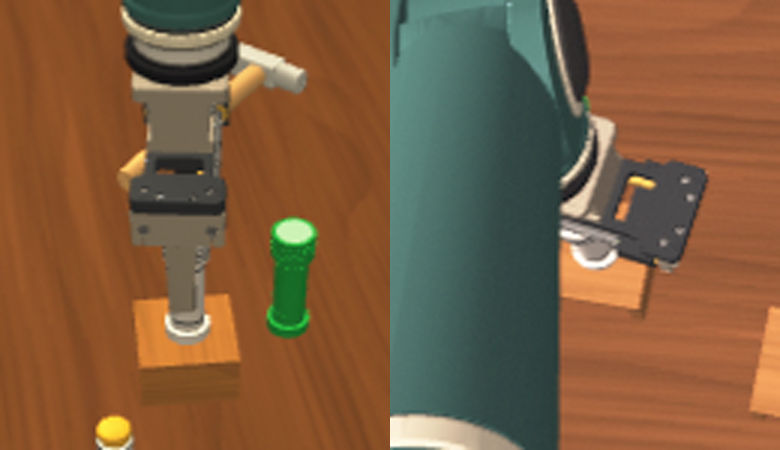

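The near finger covers the barrel at (187,270) in the side crop, centred over the foot. I'll close now.

```bash
python3 -m jog '[{"slide":[0,0,0],"rotation":[0,0,0],"hand":0.0},{"slide":[0,0,0],"rotation":[0,0,0],"hand":0.0},{"slide":[0,0,0],"rotation":[0,0,0],"hand":0.0},{"slide":[0,0,0],"rotation":[0,0,0],"hand":0.0},{"slide":[0,0,0],"rotation":[0,0,0],"hand":0.0},{"slide":[0,0,0],"rotation":[0,0,0],"hand":0.0},{"slide":[0,0,0],"rotation":[0,0,0],"hand":0.0},{"slide":[0,0,0],"rotation":[0,0,0],"hand":0.0},{"slide":[0,0,0],"rotation":[0,0,0],"hand":0.0},{"slide":[0,0,0],"rotation":[0,0,0],"hand":0.0}]' 35
```

```text
time_s: 3.9
ee_pos: [0.5632, 0.1913, 0.0763]
tool_rot: [0.702, -0.702, 0.081, -0.081]
force: [-0.3, -0.6, -0.1]
grip_width: 0.0352
```

```bash
python3 -m jog '[{"slide":[0,0,0],"rotation":[0,0,0],"hand":0.0},{"slide":[0,0,0],"rotation":[0,0,0],"hand":0.0},{"slide":[0,0,0],"rotation":[0,0,0],"hand":0.0},{"slide":[0,0,0],"rotation":[0,0,0],"hand":0.0},{"slide":[0,0,0],"rotation":[0,0,0],"hand":0.0},{"slide":[0,0,0],"rotation":[0,0,0],"hand":0.0}]'
```

```text
time_s: 4.4
ee_pos: [0.5632, 0.1913, 0.0763]
tool_rot: [0.702, -0.702, 0.081, -0.081]
force: [-0.8, -0.6, 0.2]
grip_width: 0.0352
```

Run:
```python
from h import *
from station import env,get_image
a=get_image("side");b=get_image("top")
cv2.imwrite("pics/a3.png",np.hstack([cv2.resize(d["img"][y:y+100,x:x+65,::-1],None,fx=6,fy=6,interpolation=2) for d,x,y in((a,285,80),(b,220,150))]))
```

```text
(no output)
```

View pics/a3.png

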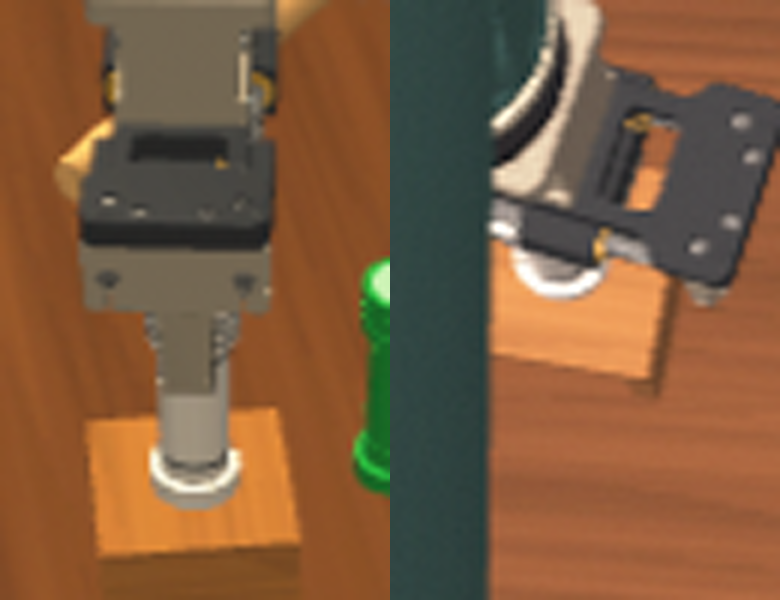

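The opening reads 35 mm, not the barrel's 28. Either the fingers are touching the head or there is an offset in the reading. I'll test it with a small lift of 25 mm.

```bash
python3 -m jog '[{"slide":[0,0,0.003],"rotation":[0,0,0],"hand":0.0},{"slide":[0,0,0.006],"rotation":[0,0,0],"hand":0.0},{"slide":[0,0,0.008],"rotation":[0,0,0],"hand":0.0},{"slide":[0,0,0.006],"rotation":[0,0,0],"hand":0.0},{"slide":[0,0,0.002],"rotation":[0,0,0],"hand":0.0},{"slide":[0,0,0],"rotation":[0,0,0],"hand":0.0},{"slide":[0,0,0],"rotation":[0,0,0],"hand":0.0}]'
python3 - <<'E'
from h import *
from station import env,get_image
a=get_image("side");b=get_image("top")
cv2.imwrite("pics/a4.png",np.hstack([cv2.resize(d["img"][y:y+100,x:x+65,::-1],None,fx=6,fy=6,interpolation=2) for d,x,y in((a,285,80),(b,220,150))]))
for z in(0,.01,.02):print(proj(a,[[.563,.191,.055],[.563,.191-.014,.076],[.563,.191,.145]]+np.array([0,0,z])).round(1).tolist())
E
```

```text
time_s: 5.08
ee_pos: [0.5633, 0.1913, 0.1016]
tool_rot: [0.702, -0.702, 0.081, -0.082]
force: [1.2, -0.5, -2.5]
grip_width: 0.035
[[316.9, 156.6], [317.9, 154.0], [316.5, 127.1]]
[[316.8, 153.6], [317.9, 150.8], [316.4, 123.6]]
[[316.8, 150.4], [317.8, 147.6], [316.4, 119.9]]
```

View pics/a4.png

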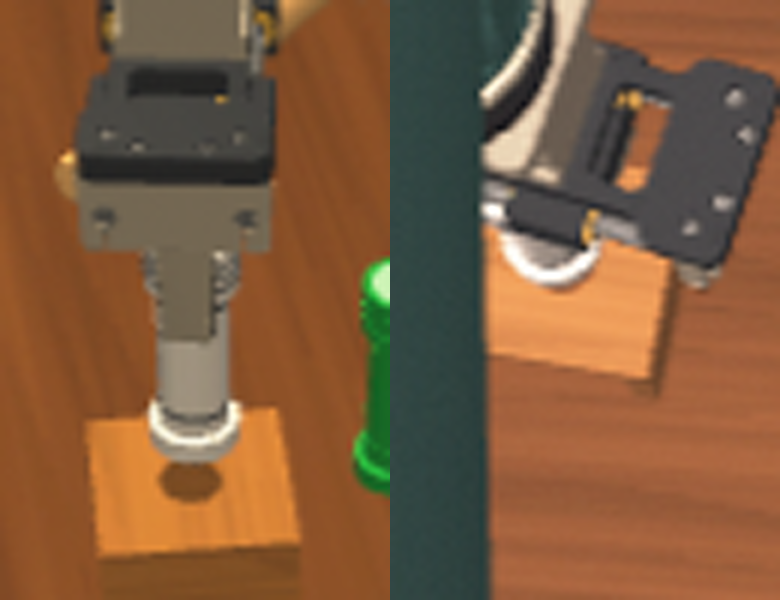

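Run:
```python
from h import *
from station import env,get_image
a=get_image("side");Rw,e,K,D=cam(a)
for uv in((316.2,136.7),(316.5,147)):
  n=cv2.undistortPoints(np.array([[uv]],float),K,D)[0,0];r=Rw@np.array([n[0],n[1],1])
  for y in(.155,.165,.173,.19): print(uv,y,(e+r*(y-e[1])/r[1]).round(4))
print(env.read_state()["ee_pos"])
```

```text
(316.2, 136.7) 0.155 [0.5555 0.155  0.1479]
(316.2, 136.7) 0.165 [0.5573 0.165  0.1394]
(316.2, 136.7) 0.173 [0.5588 0.173  0.1326]
(316.2, 136.7) 0.19 [0.5618 0.19   0.1182]
(316.5, 147) 0.155 [0.5559 0.155  0.1181]
(316.5, 147) 0.165 [0.5577 0.165  0.1092]
(316.5, 147) 0.173 [0.5591 0.173  0.102 ]
(316.5, 147) 0.19 [0.5622 0.19   0.0868]
[0.5629487  0.19115501 0.10097978]
```

The lamp came up the full 25 mm, upright and firmly held. The visible fingertip projects about 30–40 mm above the reported TCP, so the pads are on the 36 mm head and not the barrel. The grip holds, so I'll keep it and watch the lamp's height by camera. Next I'll raise it clear of the tube.

```bash
python3 -m jog '[{"slide":[0,0,0.008],"rotation":[0,0,0],"hand":0.0},{"slide":[0,0,0.018],"rotation":[0,0,0],"hand":0.0},{"slide":[0,0,0.022],"rotation":[0,0,0],"hand":0.0},{"slide":[0,0,0.022],"rotation":[0,0,0],"hand":0.0},{"slide":[0,0,0.018],"rotation":[0,0,0],"hand":0.0},{"slide":[0,0,0.012],"rotation":[0,0,0],"hand":0.0},{"slide":[-0.001,-0.006,0.006],"rotation":[0,0,0],"hand":0.0},{"slide":[-0.0025,-0.013,0.004],"rotation":[0,0,0],"hand":0.0},{"slide":[-0.004,-0.021,0],"rotation":[0,0,0],"hand":0.0},{"slide":[-0.005,-0.027,0],"rotation":[0,0,0],"hand":0.0},{"slide":[-0.0055,-0.03,0],"rotation":[0,0,0],"hand":0.0},{"slide":[-0.0055,-0.03,0],"rotation":[0,0,0],"hand":0.0}]'; python3 -m jog '[{"slide":[-0.0055,-0.03,0],"rotation":[0,0,0],"hand":0.0},{"slide":[-0.0055,-0.03,0],"rotation":[0,0,0],"hand":0.0},{"slide":[-0.0055,-0.03,0],"rotation":[0,0,0],"hand":0.0},{"slide":[-0.0055,-0.03,0],"rotation":[0,0,0],"hand":0.0},{"slide":[-0.0055,-0.03,0],"rotation":[0,0,0],"hand":0.0},{"slide":[-0.0055,-0.03,0],"rotation":[0,0,0],"hand":0.0},{"slide":[-0.0055,-0.03,0],"rotation":[0,0,0],"hand":0.0},{"slide":[-0.0055,-0.03,0],"rotation":[0,0,0],"hand":0.0},{"slide":[-0.005,-0.025,0],"rotation":[0,0,0],"hand":0.0},{"slide":[-0.004,-0.02,0],"rotation":[0,0,0],"hand":0.0},{"slide":[-0.002,-0.01,0],"rotation":[0,0,0],"hand":0.0},{"slide":[0,0,0],"rotation":[0,0,0],"hand":0.0}]'
```

```text
time_s: 6.23
ee_pos: [0.5381, 0.0617, 0.2102]
tool_rot: [-0.702, 0.703, -0.082, 0.081]
force: [0.0, 0.4, -0.7]
grip_width: 0.0352
time_s: 7.23
ee_pos: [0.4826, -0.2337, 0.2107]
tool_rot: [-0.702, 0.702, -0.084, 0.083]
force: [-0.2, 0.1, -1.1]
grip_width: 0.0353
```

```bash
python3 -m jog '[{"slide":[-0.003,-0.015,0],"rotation":[0,0,0],"hand":0.0},{"slide":[-0.003,-0.018,0],"rotation":[0,0,0],"hand":0.0},{"slide":[-0.002,-0.013,-0.01],"rotation":[0,0,0],"hand":0.0},{"slide":[0,0,-0.02],"rotation":[0,0,0],"hand":0.0},{"slide":[0,0,-0.02],"rotation":[0,0,0],"hand":0.0},{"slide":[0,0,-0.02],"rotation":[0,0,0],"hand":0.0},{"slide":[0,0,-0.02],"rotation":[0,0,0],"hand":0.0},{"slide":[0,0,-0.015],"rotation":[0,0,0],"hand":0.0},{"slide":[0,0,-0.01],"rotation":[0,0,0],"hand":0.0},{"slide":[0,0,-0.005],"rotation":[0,0,0],"hand":0.0},{"slide":[0,0,0],"rotation":[0,0,0],"hand":0.0},{"slide":[0,0,0],"rotation":[0,0,0],"hand":0.0}]'
python3 - <<'E'
from h import *
from station import env,get_image
a=get_image("side");b=get_image("top")
cv2.imwrite("pics/a5.png",np.hstack([cv2.resize(d["img"][y:y+140,x:x+130,::-1],None,fx=3,fy=3,interpolation=2) for d,x,y in((a,255,260),(b,390,180))]))
E
```

```text
time_s: 8.23
ee_pos: [0.4771, -0.2765, 0.0916]
tool_rot: [0.702, -0.702, 0.081, -0.081]
force: [0.2, 0.0, -1.3]
grip_width: 0.035
```

View pics/a5.png

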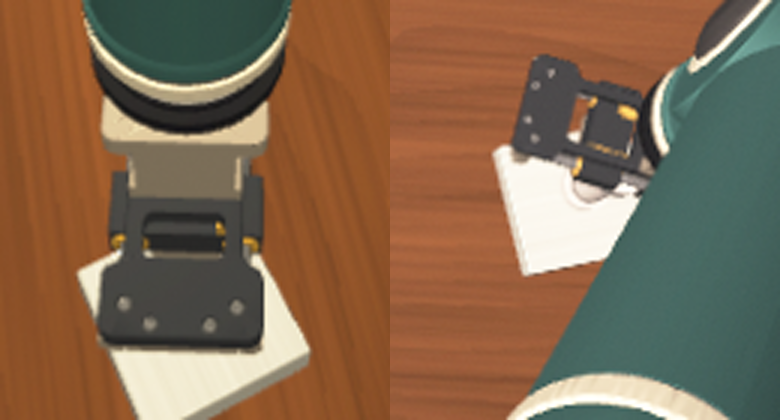

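The lamp hangs upright over the slab, about 25 mm of travel above it. I'll lower it slowly and watch the force.

```bash
python3 -m jog '[{"slide":[-0.001,-0.002,-0.005],"rotation":[0,0,0],"hand":0.0},{"slide":[-0.001,-0.002,-0.006],"rotation":[0,0,0],"hand":0.0},{"slide":[0,0,-0.005],"rotation":[0,0,0],"hand":0.0},{"slide":[0,0,-0.003],"rotation":[0,0,0],"hand":0.0},{"slide":[0,0,-0.002],"rotation":[0,0,0],"hand":0.0},{"slide":[0,0,0],"rotation":[0,0,0],"hand":0.0},{"slide":[0,0,0],"rotation":[0,0,0],"hand":0.0}]'; python3 -m jog '[{"slide":[0,0,-0.002],"rotation":[0,0,0],"hand":0.0},{"slide":[0,0,-0.002],"rotation":[0,0,0],"hand":0.0},{"slide":[0,0,-0.002],"rotation":[0,0,0],"hand":0.0},{"slide":[0,0,-0.001],"rotation":[0,0,0],"hand":0.0},{"slide":[0,0,0],"rotation":[0,0,0],"hand":0.0},{"slide":[0,0,0],"rotation":[0,0,0],"hand":0.0}]'
```

```text
time_s: 8.92
ee_pos: [0.4747, -0.2807, 0.0701]
tool_rot: [0.702, -0.702, 0.082, -0.081]
force: [0.7, 1.1, -0.5]
grip_width: 0.0356
time_s: 9.42
ee_pos: [0.475, -0.2808, 0.0635]
tool_rot: [-0.702, 0.702, -0.081, 0.082]
force: [-0.4, 0.0, 2.1]
grip_width: 0.0353
```

```bash
python3 -m jog '[{"slide":[0,0,-0.002],"rotation":[0,0,0],"hand":0.0},{"slide":[0,0,-0.002],"rotation":[0,0,0],"hand":0.0},{"slide":[0,0,-0.001],"rotation":[0,0,0],"hand":0.0},{"slide":[0,0,0],"rotation":[0,0,0],"hand":0.0},{"slide":[0,0,0],"rotation":[0,0,0],"hand":0.0}]'; python3 -m jog '[{"slide":[0,0,-0.001],"rotation":[0,0,0],"hand":0.0},{"slide":[0,0,-0.001],"rotation":[0,0,0],"hand":0.0},{"slide":[0,0,0],"rotation":[0,0,0],"hand":0.0}]'
```

```text
time_s: 9.83
ee_pos: [0.4747, -0.2807, 0.0581]
tool_rot: [-0.702, 0.702, -0.081, 0.081]
force: [0.0, 0.5, 2.6]
grip_width: 0.0351
time_s: 10.08
ee_pos: [0.4748, -0.2807, 0.0562]
tool_rot: [-0.702, 0.702, -0.081, 0.081]
force: [0.2, 0.9, 2.8]
grip_width: 0.0354
```

```bash
python3 -m jog '[{"slide":[0,0,-0.001],"rotation":[0,0,0],"hand":0.0},{"slide":[0,0,0],"rotation":[0,0,0],"hand":0.0},{"slide":[0,0,0],"rotation":[0,0,0],"hand":0.0}]'
```

```text
time_s: 10.33
ee_pos: [0.4753, -0.2808, 0.0562]
tool_rot: [0.702, -0.702, 0.081, -0.082]
force: [-0.3, 2.5, 9.6]
grip_width: 0.0351
```

The force rose sharply to 9.6 N at z = 0.0562, within 0.1 mm of the predicted home height of 0.0563. I'll push a touch more, hold, relax and release.

```bash
python3 -m jog '[{"slide":[0,0,-0.001],"rotation":[0,0,0],"hand":0.0},{"slide":[0,0,0],"rotation":[0,0,0],"hand":0.0},{"slide":[0,0,0],"rotation":[0,0,0],"hand":0.0},{"slide":[0,0,0],"rotation":[0,0,0],"hand":0.0}]'; python3 -m jog '[{"slide":[0,0,0.001],"rotation":[0,0,0],"hand":0.0},{"slide":[0,0,0.001],"rotation":[0,0,0],"hand":0.0},{"slide":[0,0,0],"rotation":[0,0,0],"hand":0.0},{"slide":[0,0,0],"rotation":[0,0,0],"hand":0.0}]'
```

```text
time_s: 10.67
ee_pos: [0.4757, -0.281, 0.0561]
tool_rot: [0.703, -0.702, 0.081, -0.082]
force: [-2.6, 1.5, 17.1]
grip_width: 0.035
time_s: 11.0
ee_pos: [0.4746, -0.2806, 0.0562]
tool_rot: [0.702, -0.702, 0.082, -0.081]
force: [-0.6, -0.1, 4.7]
grip_width: 0.0351
```

```bash
python3 -m jog '[{"slide":[0,0,0],"rotation":[0,0,0],"hand":0.5},{"slide":[0,0,0],"rotation":[0,0,0],"hand":0.8},{"slide":[0,0,0],"rotation":[0,0,0],"hand":1},{"slide":[0,0,0],"rotation":[0,0,0],"hand":1},{"slide":[0,0,0],"rotation":[0,0,0],"hand":1},{"slide":[0,0,0],"rotation":[0,0,0],"hand":1},{"slide":[0,0,0],"rotation":[0,0,0],"hand":1},{"slide":[0,0,0],"rotation":[0,0,0],"hand":1},{"slide":[0,0,0],"rotation":[0,0,0],"hand":1},{"slide":[0,0,0],"rotation":[0,0,0],"hand":1}]'
```

```text
time_s: 11.83
ee_pos: [0.4748, -0.2807, 0.0563]
tool_rot: [0.702, -0.702, 0.081, -0.081]
force: [0.2, 0.6, 0.0]
grip_width: 0.0919
```

Released at full opening. I'll go straight up, then swing aside to clear the view.

```bash
python3 -m jog '[{"slide":[0,0,0.008],"rotation":[0,0,0],"hand":1},{"slide":[0,0,0.02],"rotation":[0,0,0],"hand":1},{"slide":[0,0,0.025],"rotation":[0,0,0],"hand":1},{"slide":[0,0,0.03],"rotation":[0,0,0],"hand":1},{"slide":[0,0,0.03],"rotation":[0,0,0],"hand":1},{"slide":[0,0,0.03],"rotation":[0,0,0],"hand":1},{"slide":[0,0,0.02],"rotation":[0,0,0],"hand":1},{"slide":[0,0.02,0.02],"rotation":[0,0,0],"hand":1},{"slide":[0,0.03,0],"rotation":[0,0,0],"hand":1},{"slide":[0,0.03,0],"rotation":[0,0,0],"hand":1},{"slide":[0,0.03,0],"rotation":[0,0,0],"hand":1},{"slide":[0,0.03,0],"rotation":[0,0,0],"hand":1}]'; python3 -m jog '[{"slide":[0,0.03,0],"rotation":[0,0,0],"hand":1},{"slide":[0,0.03,0],"rotation":[0,0,0],"hand":1},{"slide":[0,0.03,0],"rotation":[0,0,0],"hand":1},{"slide":[0,0.03,0],"rotation":[0,0,0],"hand":1},{"slide":[0,0.03,0],"rotation":[0,0,0],"hand":1},{"slide":[0,0.02,0],"rotation":[0,0,0],"hand":1},{"slide":[0,0.01,0],"rotation":[0,0,0],"hand":1},{"slide":[0,0,0],"rotation":[0,0,0],"hand":1},{"slide":[0,0,0],"rotation":[0,0,0],"hand":1}]'
python3 - <<'E'
from h import *
from station import env,get_image
a=get_image("side");b=get_image("top")
cv2.imwrite("pics/a6.png",np.hstack([cv2.resize(d["img"][y:y+180,x:x+130,::-1],None,fx=3,fy=3,interpolation=2) for d,x,y in((a,255,220),(b,390,180))]))
cv2.imwrite("pics/a7.png",a["img"][:,:,::-1])
for z in(.125,.135,.035):print(z,proj(a,[[.4748,-.2807,z]]).round(1),proj(b,[[.4748,-.2807,z]]).round(1))
E
```

```text
time_s: 12.83
ee_pos: [0.4745, -0.1396, 0.2402]
tool_rot: [0.702, -0.702, 0.081, -0.082]
force: [0.5, 0.5, 0.0]
grip_width: 0.0918
time_s: 13.58
ee_pos: [0.4748, 0.0384, 0.2396]
tool_rot: [-0.702, 0.703, -0.081, 0.082]
force: [0.8, -0.3, -0.3]
grip_width: 0.0924
0.125 [[317.8 340.2]] [[465.3 239.5]]
0.135 [[317.7 337.6]] [[466.7 238.8]]
0.035 [[318.3 361.1]] [[453.7 245. ]]
```

View pics/a6.png

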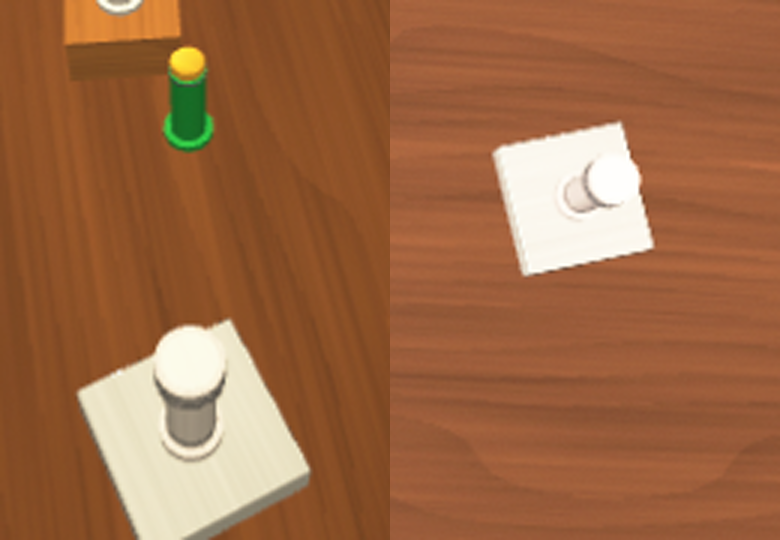

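View pics/a7.png

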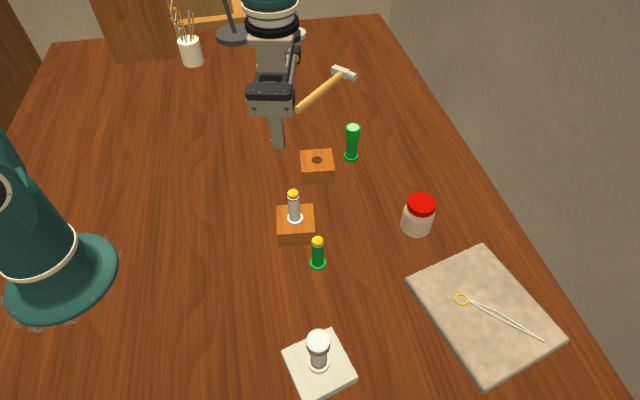

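The lamp stands upright on the block. The lens is at side pixel (318,340) and top pixel (464,240), against (318,340) and (465,240) predicted for the switch fully in. The tube is unmoved at (294,207) and the robot is clear.

```bash
python3 -c "
from station import env
print(env.finish_job())"
```

```text
the job is handed in; nothing more can be done
None
```

I took the silver flared lamp from its rest, carried it over the other tool and pressed its switch home on the block while holding it. The lamp is now standing upright on the block, released, and the job is handed in at about 13.7 s; the station reports no verdict.

**Checks that agreed:**
- **Switch:** the force stayed near 3 N while it moved, then rose to 9.6 and 17 N at z = 0.056. That is within 0.2 mm of the height predicted for fully home.
- **Lamp:** in both pictures the lens lies within about 2 px of where a switch-in, upright lamp at the block's centre should be.
- **Other objects:** the drill-bit tube and the green look-alikes look unmoved, and the gripper is open and clear of everything.

**Checks that disagreed:**
- **Grip:** it closed at 35 mm, not the barrel's 28 mm. The fingertips also looked 30–40 mm higher than the reported tool position, so I was holding the lamp by its head. It did not slip, so I kept that grip.
- **Switch travel:** I could not see the switch itself, so its position is inferred from the force, the height and the final pictures.

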